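Scrape chips off an indexing slide, run its carriage to the detent and hold

TASK

Pick up the yellow scraper block and wipe the three loose metal chips off the bed of the indexing slide with it, without touching them with the fingers or moving the carriage while any chip still lies on the bed, then put the scraper down on the bench. Take the black grip tab of the carriage and slide the carriage to the right along its rail until you feel its spring ball drop into the groove of the brass strip, and stay there: finish still holding the tab, with the carriage at rest and the ball in the groove. Leave the loose bearing ring, the loupe and the spare test block where they are.

Things in the scene. Friction and masses are not known exactly. Their poses are not given: they have to be found in the camera images.
- index_slide: Fixed slide. Origin under the bed's centre, on the bench; y along the rail (to the left), x across, away from the robot. Aluminium bed 112 (x) x 340 (y) mm, top 18 mm above the bench, no lip at front edge (x -56 mm) or ends. Behind it (x 56 to 82 mm) a rail with a brass strip, top 40 mm, and 46 mm high end stops. Place and yaw vary.
- carriage (a joint): Carriage travel, m: 0 at the left end (carriage centre at bed y +115 mm), grows to 0.23 as it slides right (-y of index_slide). Starts at 0 to 0.02. Friction 1 to 2 N; stays where left. Grey carriage 110 x 76 mm (y), plate top 32 mm above the bench, with a round steel block (60 mm wide, top 42 mm) before the tab and a bridge over the rail behind it (top 60 mm, plunger 68 mm).
- detent_ball (a joint): How far the carriage's spring ball sticks out, m: 0 to 0.0008 running on the flat brass strip, +0.003 fully in the strip's single cross groove, which lies at a carriage travel of 0.13 to 0.20, new in each run. The groove pulls the carriage in over its last 4 mm or so with up to 5 N or more (centres it if let go there, about 1 mm play); pushing out takes about 10 to 15 N.
- grip_tab: Upright black tab on the carriage, 16 mm thick (y), 20 mm wide (x), 48 mm tall; origin at its foot on the plate, 32 mm above the bench (top 80 mm); axes as index_slide. Grasp from above across the 16 mm (fingers closing along the rail). A red tick on the rail beside the strip marks the groove; a red line on top of the carriage's bridge marks the ball.
- scraper: Loose yellow scraper block, about 0.12 kg, standing on its rubber blade, right of and in front of the slide. Origin: centre of the underside. 110 mm long (y); body 22 mm thick (x), 24 mm high; above it a grip ridge 17 mm thick (x), 64 mm long (y), 24 to 62 mm above the underside. Grasp the ridge from above across the 17 mm.
- chip1: Loose dark steel chip on the bed, a C-shaped curl about 19 mm across, 6 mm high; origin at its middle, on its underside. The three chips start right of the carriage at bed x -35 to +5 mm, y -65 to +5 mm: one straight pull of the scraper, blade along the rail, starting between chips and rail, takes all over the front edge.
- chip2: Loose copper-coloured chip on the bed, as chip1.
- chip3: Loose dark steel chip on the bed, as chip1.
- ring3: Bystander: loose steel bearing ring, 62 mm in diameter, 12 mm high, flat on the bench; origin under its centre.
- loupe: Bystander: loose black loupe, 32 mm in diameter, 26 mm high, on the bench; origin under its centre.
- spare_block: Bystander: loose round steel test block, 60 mm in diameter, 10 mm high, on the bench behind the slide; origin under its centre.
Not all that is in view belongs to the job. Of the things shaped like the scraper, the yellow one is meant.

How it is judged:
On the way:
1. all three chips are off the bed, wiped off with the scraper held in the fingers (height (world z) of each of chip1, chip2, chip3 below 0.013 m and contact force between the fingers and scraper above 0.5 N), for 0.05 s.
At the end, for the whole second after the job is handed in: Ball more than 1.5 mm into the groove, carriage at rest (under 10 mm/s), fingers holding the grip tab (over 2 N); chips off the bed, origins under 13 mm above the bench; scraper released, at rest on the bench (origin under 14 mm) (height (world z) of each of chip1, chip2, chip3 below 0.013 m and height (world z) of scraper below 0.014 m and linear speed of scraper below 0.02 m/s and contact force between the fingers and scraper below 0.1 N and value of joint detent_ball above 0.0015 m and velocity of joint carriage between -0.01 and 0.01 m/s and contact force between the fingers and grip_tab above 2 N); the arm keeps its last pose, push and grip.
It fails at once if the carriage is moved (more than 15 mm) while a chip still lies on the bed (distance of grip_tab from where it was at the start of the episode above 0.015 m and not (height (world z) of each of chip1, chip2, chip3 below 0.013 m)).
It fails at once if the fingers touch a chip (more than 1 N) (contact force between the fingers and chip1 above 1 N or contact force between the fingers and chip2 above 1 N or contact force between the fingers and chip3 above 1 N).
It fails at once if the bearing ring, the loupe or the spare test block is moved more than 30 mm (distance of any of ring3, loupe, spare_block from where it was at the start of the episode above 0.03 m).
It also fails if it takes over 72 s, if anything falls off the work surface, if the arm or the gripper's body presses on something with over 40 N, if the wrist force passes 120 N, or if a joint passes its speed limit or range.

ROBOT

A 6-joint arm with a two-finger parallel gripper is mounted at the origin on a cart in front of the work surface, level with it; the furniture and walls round the work are solid. World frame = base frame: x ahead of the robot, y to its left, z up, the work surface at z = 0. Lengths are in m, angles in rad, forces in N, time in s.
With the tool pointing down it reaches from about 0.325 to 0.75 m from the base axis. Payload 7.6 kg.
Tool frame: the origin (TCP) lies midway between the tips of the shut fingers; the grasp point (between the pads) lies 19 mm behind it; z points along the fingers, y is the direction in which the jaws open and shut (so a half turn about z gives the same grasp; the last joint's range is limited). The gripper opens to 85 mm and grips with 20 to 120 N. Pads are 22 mm wide; open, the fingers measure 114 mm over their backs; the gripper's body (76 mm by 85 mm) begins 54 mm behind the grasp point. The pads swing forward as they close: fully open they stand 13 mm farther back than shut.
Start: joints at [-0.07, 0.052, 1.401, -0, 1.689, -0.07], TCP at [0.525, 0, 0.204] pointing down, gripper open.
Joint ranges: [-2.9, 2.9], [-0.91, 2.17], [0.12, 2.37], [-1.06, 4.2], [0.26, 2.73], [-2.93, 2.93]. Speed limits (rad/s): [2.57, 2.57, 3.01, 3.14, 3.14, 3.14].

INTERFACE

Orientations are given as a unit quaternion [x, y, z, w].
In Python, from plant import bot gives the robot as it stands. The module is installed in compiled form; this text tells all that it offers.
- The arm moves only by the tool apply_moves, never from a script. Its arguments are lists of equal length, an entry for each row: "dp": the shift along the world's x, y, z normalised to -1 to 1, where 1 is 100 mm, a list of three; "twist": the turn, a rotation vector about the world's x, y, z normalised to -1 to 1, where 1 is pi rad, a list of three; "grip": the gripper's target within -1 to 1 (fully open at 1, half-way at 0, shut at -1). In form: {"dp": [[dx, dy, dz], ...], "twist": [[ax, ay, az], ...], "grip": [grip, ...]}. A call has 1 to 10 rows; each row shifts and turns the commanded pose from where the row before left it; what a row does not reach is not made up. A row lasts 1/10 s, in which the tool goes at most 50 mm and 8.59 degrees, less where a joint would pass 70% of its speed; a pose out of reach is approached as far as the arm can. A call with a number of a shift or a turn outside -1 to 1 is refused whole. A call with a gripper value outside its range is refused whole. The fingers move at their own pace and stop on an object; "squeeze" is the grip in N (left out, the last holds). Time passes only in rows, so rows that do not move let the fingers close. It gives the time, the measured TCP pose, the force and the opening at its end, in the units of the state.
- bot.get_obs(): the state, without advancing time (a new reading comes with each control period).
- bot.camera(name): name is "scene" or "side" or "wrist"; returns the picture (480x640x3 uint8, red, green, blue); there is no depth.
- bot.calibration(name): a dict with "camera_matrix" (3x3 intrinsics, pixels), "dist_coeffs" ([k1, k2, p1, p2, k3] as OpenCV has them; the pictures are not rectified), "xyz" and "orientation" of the camera in the world; the wrist camera has in their place "T_tool_cam" (4x4, takes a point from camera to tool coordinates, whose origin is the TCP and whose axes are the flange's). Camera axes: x right, y down, z forward; pixel columns grow to the right and rows downward; lengths in m; the calibration is good to about 2 mm. A picture is of the moment at which its call begins: read the wrist's pose just before it. calibration takes no time and is no camera call.
- bot.sign_off(): hands the job in, once; it reports no verdict.
The state is a dict: "t": time; "joint_pos": joint angles; "qvel": joint speeds; "tau": joint torques, N m; "position": TCP position; "orientation": TCP orientation; "contact_force": force on the tool from outside, world axes, zero at the start; "torque": the same for the moment, N m; "gripper_width": opening from 0.0 (shut) to 1.0 (fully open).
Only numpy, scipy, OpenCV 4.12 (cv2) and the standard library are available. Lean on these libraries where they do the work, as an engineer would, in place of code of your own. Each camera call takes 0.05 s, during which the arm holds its last target. There are 200 camera calls.

## Working session

There is one attempt and no reset: what is moved stays moved. The work goes in short steps, Python scripts to look and compute and a tool call to move; the robot and the scene stay as the last step left them, time stands still between calls to the robot, and variables do not carry over. Pictures are saved under pics/ and viewed, about 8 in all and at most 12, crops included, and the job is handed in when it is done.

Besides the shell and the picture viewer there is one more tool, called after "Emit:" in YAML: its name, and indented under it one key for each argument. apply_moves: Moves the arm, as the interface text tells. Its arguments: {"type":"object","properties":{"dp":{"type":"array"},"twist":{"type":"array"},"grip":{"type":"array"},"squeeze":{"type":"number"}},"required":["dp","twist","grip"]}

```bash
mkdir -p pics; cat > h.py <<'E'
import numpy as np, cv2
from scipy.spatial.transform import Rotation as R
from plant import bot
def cam(name, fn=None):
    o=bot.get_obs(); im=bot.camera(name); 
    if fn: cv2.imwrite('pics/'+fn, im[:,:,::-1])
    return im,o
def pose(name,o=None):
    c=bot.calibration(name); K=np.array(c['camera_matrix']); d=np.array(c['dist_coeffs'])
    if 'T_tool_cam' in c:
        T=np.eye(4);T[:3,:3]=R.from_quat(o['orientation']).as_matrix();T[:3,3]=o['position'];T=T@np.array(c['T_tool_cam'])
        return K,d,T[:3,:3],T[:3,3]
    return K,d,R.from_quat(c['orientation']).as_matrix(),np.array(c['xyz'])
def ray(name,px,z,o=None):
    K,d,Rm,t=pose(name,o)
    u=cv2.undistortPoints(np.array(px,float).reshape(-1,1,2),K,d).reshape(-1,2)
    v=np.c_[u,np.ones(len(u))]@Rm.T
    return t+v*((z-t[2])/v[:,2])[:,None]
def proj(name,P,o=None):
    K,d,Rm,t=pose(name,o)
    return cv2.projectPoints((np.array(P,float).reshape(-1,3)-t)@Rm,np.zeros(3),np.zeros(3),K,d)[0].reshape(-1,2)
E
python3 - <<'E'
from h import *
a,o=cam('scene','scene0.png'); cam('side','side0.png'); cam('wrist','wrist0.png')
print(o)
for n in('scene','side','wrist'): print(n,bot.calibration(n))
E
```

```text
{'t': 0.0, 'joint_pos': array([-7.02828400e-02,  5.28198886e-02,  1.40171790e+00,  1.20790227e-05,
        1.68862078e+00, -7.02912761e-02]), 'qvel': array([-1.88360891e-03, -4.75528011e-04,  2.09690647e-04, -7.02985346e-04,
       -6.88200277e-05, -2.45340627e-03]), 'tau': array([ 8.02730119e-04, -3.81666934e+01, -3.60182977e+01,  8.43031398e-05,
        6.19437444e-03, -2.66336252e-05]), 'position': array([5.24653083e-01, 6.00820065e-05, 2.02984748e-01]), 'orientation': array([ 7.07103083e-01,  7.07110046e-01, -5.08858354e-04, -5.95082886e-04]), 'contact_force': array([ 0.4155517 , -1.28021854,  0.18587442]), 'torque': array([-0.00310288, -0.00603097,  0.0179201 ]), 'gripper_width': 0.9990028130755975}
scene {'camera_matrix': array([[616.42538997,   0.        , 313.94353268],
       [  0.        , 616.42538997, 243.25040639],
       [  0.        ,   0.        ,   1.        ]]), 'dist_coeffs': array([-0.04806593,  0.        ,  0.        ,  0.        ,  0.        ]), 'xyz': array([0.04544727, 0.86290128, 0.82554527]), 'orientation': array([-0.24955199,  0.85815634, -0.4319496 ,  0.12
[... 326 characters left out ...]
 'orientation': array([ 0.81677787, -0.26640755,  0.16721636, -0.48367304])}
wrist {'camera_matrix': array([[378.8424165 ,   0.        , 320.61059223],
       [  0.        , 378.8424165 , 238.14053231],
       [  0.        ,   0.        ,   1.        ]]), 'dist_coeffs': array([-0.05363672,  0.        ,  0.        ,  0.        ,  0.        ]), 'T_tool_cam': array([[ 1.56228157e-04, -9.55518753e-01, -2.94930312e-01,
         7.52279300e-02],
       [ 9.99999333e-01,  4.86750425e-04, -1.04726809e-03,
         5.97042178e-04],
       [ 1.14424176e-03, -2.94929952e-01,  9.55518191e-01,
        -1.68815934e-01],
       [ 0.00000000e+00,  0.00000000e+00,  0.00000000e+00,
         1.00000000e+00]])}
```

View pics/scene0.png

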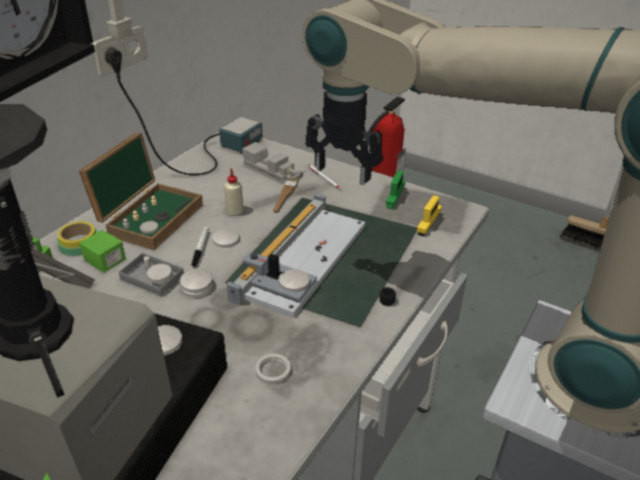

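View pics/side0.png

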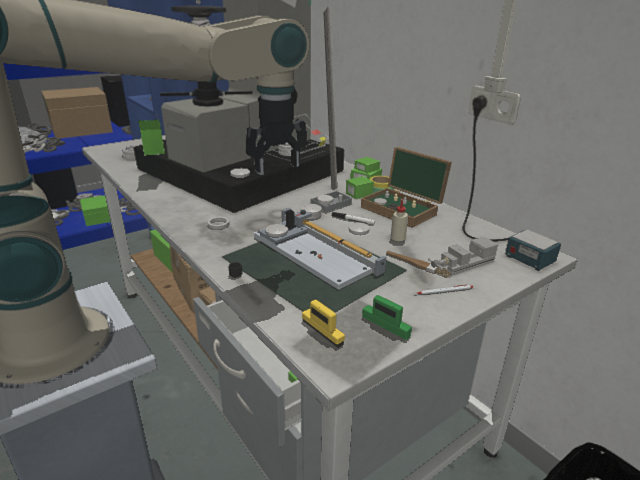

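View pics/wrist0.png

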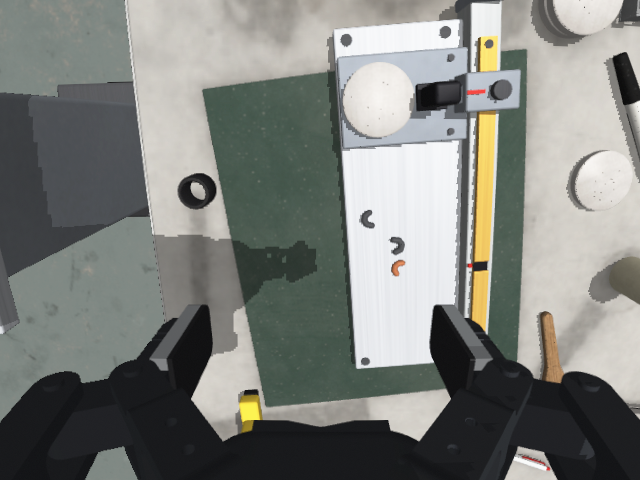

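Wrist view: bed runs from (334,30) to (357,368). The chips are at (368,219), (397,245) and copper (398,267). Tab is at (433,95), the red ball line at (476,92) and the red tick at (474,266).

Lookalikes for the scraper: the yellow block at scene (430,214) / side (323,322), and the green block at scene (397,189) / side (387,317). The description says yellow, so I choose the first.

```bash
python3 - <<'E'
from h import *
im=cv2.imread('pics/wrist0.png'); o={'position':[0.524653083,0.00006,0.202984748],'orientation':[7.07103083e-01,7.07110046e-01,-5.08858354e-04,-5.95082886e-04]}
hsv=cv2.cvtColor(im,cv2.COLOR_BGR2HSV)
W=lambda p,z:np.round(ray('wrist',p,z,o)[:,:2],4).tolist()
def blobs(m,amin=8):
    n,l,s,c=cv2.connectedComponentsWithStats(m.astype(np.uint8)); return [(c[i].round(1).tolist(),s[i].tolist()) for i in range(1,n) if s[i,4]>=amin]
red=cv2.inRange(hsv,(0,150,100),(6,255,255))|cv2.inRange(hsv,(174,150,100),(180,255,255))
for c,s in blobs(red): print('red',c,s,W(c,.04),W(c,.06))
# chips: inside bed region
b=np.zeros(im.shape[:2],np.uint8); cv2.fillPoly(b,[np.array([[350,155],[455,150],[455,350],[362,350]])],1)
for c,s in blobs((b>0)&((hsv[...,2]<130)|(hsv[...,1]>90))): print('chip',c,s,W(c,.021))
print('bed corners FL FR BR',W([[334,31],[357,368],[460,360]],.018))
# front edge fit
g=cv2.cvtColor(im,cv2.COLOR_BGR2GRAY).astype(float)
pts=[]
for r in range(170,350,5):
    row=g[r,325:365]; k=np.argmax(np.diff(row)); pts.append([325+k+.5,r])
P=ray('wrist',pts,.018,o)[:,:2]; f=np.polyfit(P[:,1],P[:,0],1); res=P[:,0]-np.polyval(f,P[:,1]); k=abs(res)<.002; f=np.polyfit(P[k,1],P[k,0],1); print('front x=a*y+b',f,k.sum(),len(k))
print('tab top px',W([[417,84],[452,82],[462,91],[458,107],[420,110]],.08))
print('loupe',W([196,191],.026))
for n in('side','scene'):
    q=cv2.cvtColor(cv2.imread(f'pics/{n}0.png'),cv2.COLOR_BGR2HSV)
    for c,s in blobs(cv2.inRange(q,(22,150,100),(32,255,255)),100): print(n,c,s,ray(n,c,.03)[0].round(3))
E
```

```text
red [475.9, 91.6] [467, 90, 18, 4, 54] [[0.6537, 0.1005]] [[0.6459, 0.099]]
red [469.9, 265.1] [468, 264, 5, 3, 14] [[0.6656, -0.0536]] [[0.6572, -0.0458]]
red [529.0, 458.2] [523, 456, 14, 5, 17] [[0.7679, -0.2956]] [[0.7533, -0.2733]]
red [540.8, 462.2] [538, 461, 7, 4, 8] [[0.7837, -0.3027]] [[0.7681, -0.2799]]
chip [366.5, 219.1] [361, 210, 14, 18, 145] [[0.5684, -0.0139]]
chip [397.4, 244.9] [390, 237, 15, 18, 152] [[0.5995, -0.0398]]
chip [396.5, 266.7] [391, 260, 14, 16, 115] [[0.6, -0.0626]]
chip [443.1, 328.2] [430, 305, 26, 46, 1130] [[0.6538, -0.1322]]
bed corners FL FR BR [[0.5359, 0.15], [0.5647, -0.1835], [0.6779, -0.174]]
front x=a*y+b [-0.08508969  0.54754568] 36 36
tab top px [[0.5945, 0.1021], [0.62, 0.1038], [0.6279, 0.0977], [0.626, 0.0865], [0.5979, 0.084]]
loupe [[0.4091, 0.0142]]
side [328.9, 320.0] [311, 300, 33, 44, 370] [ 0.455 -0.289  0.03 ]
scene [428.8, 214.8] [417, 196, 24, 38, 399] [ 0.445 -0.281  0.03 ]
scene [74.0, 239.4] [59, 223, 36, 24, 177] [1.058 0.228 0.03 ]
```

Emit:
apply_moves:
  dp:
    - [-0.12, -0.4, 0]
    - [-0.12, -0.4, 0]
    - [-0.12, -0.4, 0]
    - [-0.12, -0.4, 0]
    - [-0.12, -0.4, 0]
    - [-0.12, -0.4, 0]
    - [0, 0, 0]
    - [0, 0, 0]
  twist:
    - [0, 0, 0]
    - [0, 0, 0]
    - [0, 0, 0]
    - [0, 0, 0]
    - [0, 0, 0]
    - [0, 0, 0]
    - [0, 0, 0]
    - [0, 0, 0]
  grip: [1, 1, 1, 1, 1, 1, 1, 1]

```text
t: 0.95
position: [0.4526, -0.2405, 0.2034]
orientation: [0.708, 0.706, 0.0, -0.0]
contact_force: [0.2, 0.3, -0.1]
gripper_width: 1.001
```

```bash
python3 - <<'E'
from h import *
im,o=cam('wrist','w1.png'); print(o['position'],o['orientation'])
bgr=im[:,:,::-1].copy(); q=cv2.cvtColor(bgr,cv2.COLOR_BGR2HSV)
m=cv2.inRange(q,(20,140,60),(34,255,255)); m[:, :150]=0
cs=cv2.findContours(m,0,2)[0]
for c in sorted(cs,key=cv2.contourArea)[-3:]: print(cv2.contourArea(c),cv2.boundingRect(c),cv2.boxPoints(cv2.minAreaRect(c)).round(1).tolist(), cv2.approxPolyDP(c,3,True).reshape(-1,2).tolist())
c=max(cs,key=cv2.contourArea);x,y,w,h=cv2.boundingRect(c)
cr=bgr[max(0,y-40):y+h+40,max(0,x-60):x+w+60]; print('crop origin',x-60,y-40)
cv2.imwrite('pics/w1c.png',cv2.resize(cr,None,fx=3,fy=3,interpolation=2)[:600,:800])
E
```

```text
[ 0.45259627 -0.24051227  0.20342208] [ 7.07799512e-01  7.06413240e-01  7.20458009e-05 -4.24283920e-04]
10.0 (580, 102, 3, 11) [[580.0, 102.0], [582.0, 102.0], [582.0, 112.0], [580.0, 112.0]] [[582, 102], [580, 112]]
1802.0 (581, 0, 26, 113) [[579.0999755859375, 111.5999984741211], [587.7999877929688, -1.399999976158142], [606.9000244140625, 0.10000000149011612], [598.2000122070312, 113.0999984741211]] [[606, 0], [592, 0], [588, 4], [591, 17], [587, 14], [583, 61], [587, 59], [588, 64], [583, 65], [586, 63], [583, 72], [586, 69], [587, 74], [583, 74], [581, 92], [584, 112], [598, 108]]
2288.5 (298, 189, 30, 109) [[297.1000061035156, 189.60000610351562], [319.8999938964844, 187.89999389648438], [328.29998779296875, 296.3999938964844], [305.5, 298.20001220703125]] [[305, 189], [298, 193], [306, 293], [308, 297], [326, 296], [320, 192]]
crop origin 238 149
```

View pics/w1c.png

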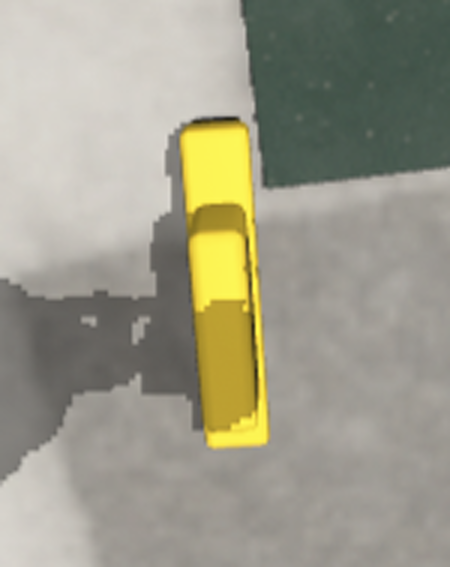

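The crop confirms the yellow scraper. Its ridge top spans about (301,227) to (323,291) and its body (298,191) to (327,297).

```bash
python3 - <<'E'
from h import *
o={'position':[0.45259627,-0.24051227,0.20342208],'orientation':[7.07799512e-01,7.06413240e-01,7.2e-05,-4.2428e-04]}
a=ray('wrist',[[301.5,227],[320,227],[306.5,293],[323.5,290.5]],.062,o); b=ray('wrist',[[298.5,191.7],[320.5,190.7],[307,298],[327,296.7]],.024,o)
for p in(a,b):
    print(p[:,:2].round(4).tolist(),'c',p.mean(0).round(4)); d=(p[0]+p[1]-p[2]-p[3])/2; print('len',np.linalg.norm(d),'yaw',np.arctan2(-d[0],d[1]))
print(pose('wrist',o)[3])
E
```

```text
[[0.4365, -0.251], [0.4522, -0.251], [0.44, -0.3125], [0.4552, -0.31]] c [ 0.446  -0.2811  0.062 ]
len 0.060314688488484695 yaw 0.053507407947367636
[[0.4322, -0.2275], [0.4526, -0.2266], [0.4388, -0.336], [0.459, -0.3346]] c [ 0.4457 -0.2812  0.024 ]
len 0.10845099059959855 yaw 0.05954365551738627
[ 0.45342371 -0.16540475  0.37229001]
```

Emit:
apply_moves:
  dp:
    - [-0.066, -0.405, 0]
    - [0, 0, -0.4]
    - [0, 0, -0.4]
    - [0, 0, -0.4]
    - [0, 0, -0.35]
    - [0, 0, -0.2]
    - [0, 0, 0]
    - [0, 0, 0]
  twist:
    - [0, 0, 0.018]
    - [0, 0, 0]
    - [0, 0, 0]
    - [0, 0, 0]
    - [0, 0, 0]
    - [0, 0, 0]
    - [0, 0, 0]
    - [0, 0, 0]
  grip: [1, 1, 1, 1, 1, 1, 1, 1]
  squeeze: 50

```text
t: 1.8
position: [0.4471, -0.2798, 0.0296]
orientation: [0.686, 0.727, 0.0, 0.0]
contact_force: [1.0, 0.2, 0.7]
gripper_width: 0.999
```

Emit:
apply_moves:
  dp:
    - [0, 0, 0]
    - [0, 0, 0]
    - [0, 0, 0]
    - [0, 0, 0]
    - [0, 0, 0]
    - [0, 0, 0]
    - [0, 0, 0]
    - [0, 0, 0]
    - [0, 0, 0]
    - [0, 0, 0]
  twist:
    - [0, 0, 0]
    - [0, 0, 0]
    - [0, 0, 0]
    - [0, 0, 0]
    - [0, 0, 0]
    - [0, 0, 0]
    - [0, 0, 0]
    - [0, 0, 0]
    - [0, 0, 0]
    - [0, 0, 0]
  grip: [-1, -1, -1, -1, -1, -1, -1, -1, -1, -1]

```text
t: 2.8
position: [0.4467, -0.2807, 0.0294]
orientation: [0.687, 0.727, 0.0, 0.0]
contact_force: [-1.6, 1.4, 5.2]
gripper_width: 0.176
```

Emit:
apply_moves:
  dp:
    - [0, 0, 0.2]
    - [0, 0, 0.4]
    - [0, 0, 0.3]
    - [0.234, 0.307, 0]
    - [0.234, 0.307, 0]
    - [0.234, 0.307, 0]
    - [0.234, 0.307, 0]
    - [0.234, 0.307, 0]
    - [0.234, 0.307, 0]
    - [0.234, 0.307, 0]
  twist:
    - [0, 0, 0]
    - [0, 0, 0]
    - [0, 0, 0.009]
    - [0, 0, 0]
    - [0, 0, 0]
    - [0, 0, 0]
    - [0, 0, 0]
    - [0, 0, 0]
    - [0, 0, 0]
    - [0, 0, 0]
  grip: [-1, -1, -1, -1, -1, -1, -1, -1, -1, -1]
  squeeze: 60

```text
t: 3.8
position: [0.6107, -0.0641, 0.1179]
orientation: [0.676, 0.736, -0.0, -0.001]
contact_force: [0.1, -0.7, 0.4]
gripper_width: 0.167
```

Emit:
apply_moves:
  dp:
    - [0.234, 0.307, 0]
    - [0, 0, 0]
    - [0, 0, 0]
    - [0, 0, 0]
  twist:
    - [0, 0, 0]
    - [0, 0, 0]
    - [0, 0, 0]
    - [0, 0, 0]
  grip: [-1, -1, -1, -1]

```text
t: 4.2
position: [0.6331, -0.0356, 0.1182]
orientation: [0.677, 0.736, -0.0, -0.0]
contact_force: [-0.9, 0.3, -0.8]
gripper_width: 0.17
```

```bash
python3 - <<'E'
from h import *
im,o=cam('wrist','w2.png'); print(o['position'],o['orientation'],o['contact_force'],o['gripper_width'])
E
```

```text
[ 0.63306148 -0.03558611  0.11823437] [ 6.76756389e-01  7.36206829e-01 -4.30472245e-04 -3.32439849e-04] [-0.85716044  0.33283492 -0.76779641] 0.16981793120384542
```

View pics/w2.png

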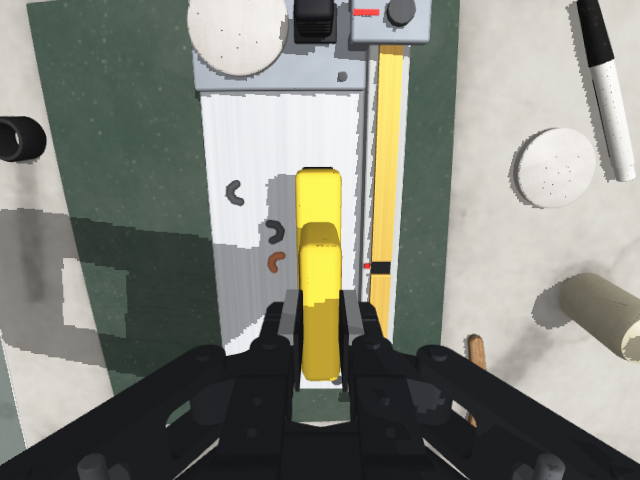

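The scraper is held straight, between the chips at (236,193), (274,232), (276,262) and the rail. The tick is at (367,267).

Emit:
apply_moves:
  dp:
    - [0.01, 0.01, -0.3]
    - [0, 0, -0.25]
    - [0, 0, -0.1]
    - [0, 0, -0.04]
    - [0, 0, 0]
    - [0, 0, 0]
  twist:
    - [0, 0, 0]
    - [0, 0, 0]
    - [0, 0, 0]
    - [0, 0, 0]
    - [0, 0, 0]
    - [0, 0, 0]
  grip: [-1, -1, -1, -1, -1, -1]

```text
t: 4.85
position: [0.6355, -0.0342, 0.0516]
orientation: [0.677, 0.736, 0.001, 0.001]
contact_force: [-0.7, -0.1, -0.7]
gripper_width: 0.169
```

Emit:
apply_moves:
  dp:
    - [0, 0, -0.015]
    - [0, 0, 0]
    - [0, 0, 0]
  twist:
    - [0, 0, 0]
    - [0, 0, 0]
    - [0, 0, 0]
  grip: [-1, -1, -1]

```text
t: 5.15
position: [0.6348, -0.0338, 0.0487]
orientation: [0.676, 0.736, 0.0, 0.0]
contact_force: [-1.1, 0.0, -2.0]
gripper_width: 0.168
```

Emit:
apply_moves:
  dp:
    - [0, 0, -0.015]
    - [0, 0, 0]
    - [0, 0, 0]
  twist:
    - [0, 0, 0]
    - [0, 0, 0]
    - [0, 0, 0]
  grip: [-1, -1, -1]

```text
t: 5.45
position: [0.635, -0.0339, 0.0475]
orientation: [0.676, 0.736, 0.0, 0.0]
contact_force: [-0.8, 0.9, 3.5]
gripper_width: 0.168
```

Emit:
apply_moves:
  dp:
    - [-0.1, -0.0085, 0]
    - [-0.12, -0.0102, 0]
    - [-0.12, -0.0102, 0]
    - [-0.12, -0.0102, 0]
    - [-0.12, -0.0102, 0]
    - [-0.12, -0.0102, 0]
    - [-0.12, -0.0102, 0]
    - [-0.12, -0.0102, 0]
    - [0, 0, 0]
    - [0, 0, 0]
  twist:
    - [0, 0, 0]
    - [0, 0, 0]
    - [0, 0, 0]
    - [0, 0, 0]
    - [0, 0, 0]
    - [0, 0, 0]
    - [0, 0, 0]
    - [0, 0, 0]
    - [0, 0, 0]
    - [0, 0, 0]
  grip: [-1, -1, -1, -1, -1, -1, -1, -1, -1, -1]

```text
t: 6.45
position: [0.5407, -0.0419, 0.0467]
orientation: [0.677, 0.736, -0.0, -0.0]
contact_force: [0.3, -0.4, -0.9]
gripper_width: 0.17
```

```bash
python3 - <<'E'
from h import *
im,o=cam('side'); print(o['position'])
cv2.imwrite('pics/s3.png',cv2.resize(im[200:350,200:400,::-1],None,fx=4,fy=4,interpolation=2))
E
```

```text
[ 0.54067404 -0.04187293  0.04666152]
```

View pics/s3.png

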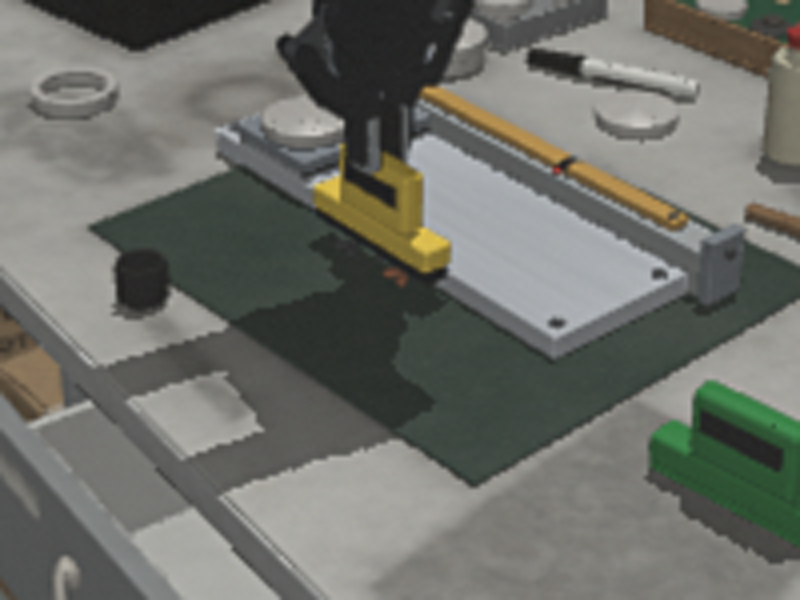

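The bed is clear from this side and copper is on the mat at (395,275). I'll pull a little farther, lift and check.

Emit:
apply_moves:
  dp:
    - [-0.15, -0.013, 0]
    - [0, 0, 0.2]
    - [0, 0, 0.4]
    - [0, 0, 0.2]
    - [-0.12, -0.4, 0]
    - [-0.12, -0.4, 0]
    - [0, 0, 0]
    - [0, 0, 0]
  twist:
    - [0, 0, 0]
    - [0, 0, 0]
    - [0, 0, 0]
    - [0, 0, 0]
    - [0, 0, 0]
    - [0, 0, 0]
    - [0, 0, 0]
    - [0, 0, 0]
  grip: [-1, -1, -1, -1, -1, -1, -1, -1]

```text
t: 7.3
position: [0.5018, -0.1237, 0.1267]
orientation: [0.677, 0.736, 0.0, -0.0]
contact_force: [-0.0, 1.0, -1.2]
gripper_width: 0.171
```

```bash
python3 - <<'E'
from h import *
im,o=cam('wrist'); print(o['position'],o['orientation'],o['gripper_width'])
cv2.imwrite('pics/w4.png',cv2.convertScaleAbs(im[:,:,::-1],alpha=1.5,beta=20))
E
```

```text
[ 0.50176461 -0.1237371   0.1266663 ] [ 6.77130471e-01  7.35862951e-01  1.24982471e-04 -1.62840610e-04] 0.17137286248920594
```

View pics/w4.png

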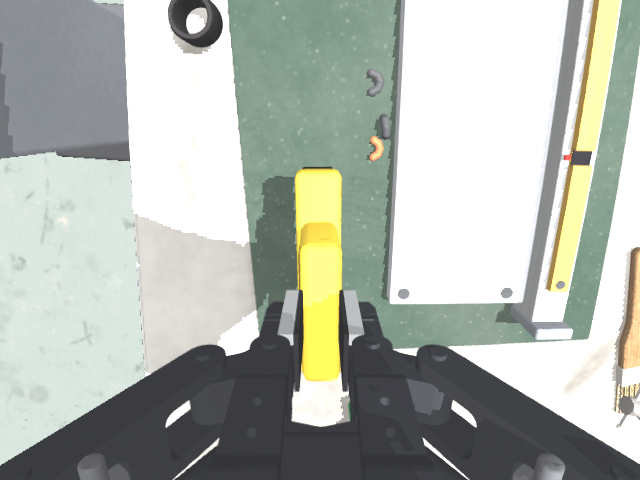

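All three chips lie on the mat at (374,82), (385,126) and (376,149), and the bed is empty. Next I put the scraper down near its original place.

Emit:
apply_moves:
  dp:
    - [-0.14, -0.393, 0]
    - [-0.14, -0.393, 0]
    - [-0.14, -0.393, 0]
    - [-0.14, -0.393, 0]
    - [0, 0, -0.4]
    - [0, 0, -0.35]
    - [0, 0, -0.15]
    - [0, 0, -0.05]
    - [0, 0, 0]
    - [0, 0, 0]
  twist:
    - [0, 0, 0]
    - [0, 0, 0]
    - [0, 0, 0]
    - [0, 0, 0]
    - [0, 0, 0]
    - [0, 0, 0]
    - [0, 0, 0]
    - [0, 0, 0]
    - [0, 0, 0]
    - [0, 0, 0]
  grip: [-1, -1, -1, -1, -1, -1, -1, -1, -1, -1]

```text
t: 8.35
position: [0.4469, -0.2807, 0.0338]
orientation: [0.676, 0.737, 0.0, 0.002]
contact_force: [0.2, 0.1, 0.3]
gripper_width: 0.172
```

Emit:
apply_moves:
  dp:
    - [0, 0, -0.01]
    - [0, 0, 0]
    - [0, 0, 0]
  twist:
    - [0, 0, 0]
    - [0, 0, 0]
    - [0, 0, 0]
  grip: [-1, -1, -1]

```text
t: 8.65
position: [0.4459, -0.2805, 0.0314]
orientation: [0.676, 0.736, 0.0, 0.001]
contact_force: [-0.6, -0.0, -1.0]
gripper_width: 0.167
```

Emit:
apply_moves:
  dp:
    - [0, 0, -0.012]
    - [0, 0, 0]
    - [0, 0, -0.01]
    - [0, 0, 0]
    - [0, 0, 0]
  twist:
    - [0, 0, 0]
    - [0, 0, 0]
    - [0, 0, 0]
    - [0, 0, 0]
    - [0, 0, 0]
  grip: [-1, -1, -1, -1, -1]

```text
t: 9.15
position: [0.4458, -0.2804, 0.0294]
orientation: [0.676, 0.736, 0.0, 0.0]
contact_force: [-1.3, 2.0, 4.7]
gripper_width: 0.172
```

Emit:
apply_moves:
  dp:
    - [0, 0, 0]
    - [0, 0, 0]
    - [0, 0, 0]
    - [0, 0, 0]
    - [0, 0, 0]
    - [0, 0, 0.1]
    - [0, 0, 0.4]
    - [0, 0, 0.4]
    - [0, 0, 0.4]
    - [0, 0, 0.4]
  twist:
    - [0, 0, 0]
    - [0, 0, 0]
    - [0, 0, 0]
    - [0, 0, 0]
    - [0, 0, 0]
    - [0, 0, 0]
    - [0, 0, 0]
    - [0, 0, 0]
    - [0, 0, 0]
    - [0, 0, 0]
  grip: [1, 1, 1, 1, 1, 1, 1, 1, 1, 1]

```text
t: 10.15
position: [0.4454, -0.2802, 0.2012]
orientation: [0.676, 0.736, 0.0, 0.001]
contact_force: [0.2, -0.4, 0.2]
gripper_width: 1.0
```

Emit:
apply_moves:
  dp:
    - [0.169, 0.377, 0]
    - [0.169, 0.377, 0]
    - [0.169, 0.377, 0]
    - [0.169, 0.377, 0]
    - [0.169, 0.377, 0]
    - [0.169, 0.377, 0]
    - [0.169, 0.377, 0]
    - [0.169, 0.377, 0]
    - [0.169, 0.377, 0]
    - [0.169, 0.377, 0]
  twist:
    - [0, 0, 0.035]
    - [0, 0, 0.035]
    - [0, 0, 0.035]
    - [0, 0, 0.035]
    - [0, 0, 0.035]
    - [0, 0, 0.035]
    - [0, 0, 0.035]
    - [0, 0, 0.035]
    - [0, 0, 0.035]
    - [0, 0, 0.035]
  grip: [1, 1, 1, 1, 1, 1, 1, 1, 1, 1]

```text
t: 11.15
position: [0.6151, 0.0983, 0.1996]
orientation: [0.19, 0.982, 0.0, 0.0]
contact_force: [1.2, -1.3, 0.7]
gripper_width: 1.005
```

Emit:
apply_moves:
  dp:
    - [0, 0, 0]
    - [0, 0, 0]
    - [0, 0, 0]
    - [0, 0, 0]
    - [0, 0, 0]
    - [0, 0, 0]
  twist:
    - [0, 0, 0.04]
    - [0, 0, 0.04]
    - [0, 0, 0.04]
    - [0, 0, 0.03]
    - [0, 0, 0]
    - [0, 0, 0]
  grip: [1, 1, 1, 1, 1, 1]

```text
t: 11.75
position: [0.6147, 0.0966, 0.1992]
orientation: [-0.041, 0.999, 0.0, 0.0]
contact_force: [0.0, -1.2, -0.5]
gripper_width: 1.003
```

```bash
python3 - <<'E'
from h import *
im,o=cam('wrist','w5.png'); print(o['position'],o['orientation'],o['gripper_width'])
print('yaw', R.from_quat(o['orientation']).as_matrix()[:,1])
cv2.imwrite('pics/w5c.png',cv2.resize(im[100:300,160:480,::-1],None,fx=2.5,fy=2.5,interpolation=2))
E
```

```text
[0.61465076 0.09662399 0.19916531] [-4.10987466e-02  9.99155053e-01  6.99326003e-05  2.61804861e-04] 1.003399434322136
yaw [-8.21280772e-02  9.96621776e-01  1.18227319e-04]
```

View pics/w5c.png

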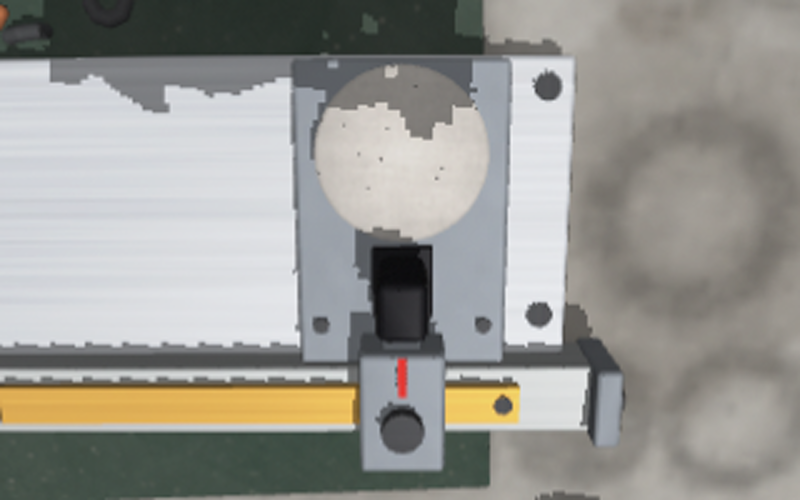

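Tab top face is at crop (378–425, 287–341) and the red ball line at crop (402,378).

```bash
python3 - <<'E'
from h import *
o={'position':[0.61465076,0.09662399,0.19916531],'orientation':[-4.10987466e-02,9.99155053e-01,6.99e-05,2.618e-04]}
f=lambda p:[[a/2.5+160,b/2.5+100] for a,b in p]
t=ray('wrist',f([[378,287],[425,287],[378,342],[425,340]]),.08,o); print(t.round(4).tolist(),t.mean(0))
print('foot front',ray('wrist',f([[372,247],[432,246]]),.032,o).round(4).tolist(),'line',ray('wrist',f([[402,378]]),.06,o).round(4))
E
```

```text
[[0.6101, 0.0888, 0.08], [0.6089, 0.1035, 0.08], [0.628, 0.0902, 0.08], [0.6262, 0.105, 0.08]] [0.61831945 0.09688218 0.08      ]
foot front [[0.6073, 0.0854, 0.032], [0.6051, 0.1068, 0.032]] line [[0.6464 0.0994 0.06  ]]
```

Emit:
apply_moves:
  dp:
    - [0, 0, -0.4]
    - [0, 0, -0.4]
    - [0, 0, -0.4]
    - [0, 0, -0.2]
    - [0, 0, -0.05]
    - [0, 0, 0]
    - [0, 0, 0]
  twist:
    - [0, 0, 0]
    - [0, 0, 0]
    - [0, 0, 0]
    - [0, 0, 0]
    - [0, 0, 0]
    - [0, 0, 0]
    - [0, 0, 0]
  grip: [1, 1, 1, 1, 1, 1, 1]
  squeeze: 40

```text
t: 12.5
position: [0.6158, 0.0967, 0.0558]
orientation: [-0.042, 0.999, 0.0, 0.002]
contact_force: [0.4, -0.5, -0.2]
gripper_width: 1.0
```

Emit:
apply_moves:
  dp:
    - [0, 0, 0]
    - [0, 0, 0]
    - [0, 0, 0]
    - [0, 0, 0]
    - [0, 0, 0]
    - [0, 0, 0]
    - [0, 0, 0]
    - [0, 0, 0]
    - [0, 0, 0]
  twist:
    - [0, 0, 0]
    - [0, 0, 0]
    - [0, 0, 0]
    - [0, 0, 0]
    - [0, 0, 0]
    - [0, 0, 0]
    - [0, 0, 0]
    - [0, 0, 0]
    - [0, 0, 0]
  grip: [-1, -1, -1, -1, -1, -1, -1, -1, -1]

```text
t: 13.4
position: [0.6146, 0.0966, 0.0536]
orientation: [-0.042, 0.999, 0.0, -0.0]
contact_force: [-0.1, -0.0, -0.2]
gripper_width: 0.0
```

```bash
python3 - <<'E'
from h import *
im,o=cam('wrist','w6.png'); print(o['position'],o['contact_force'],o['gripper_width'])
hsv=cv2.cvtColor(im,cv2.COLOR_RGB2HSV)
red=cv2.inRange(hsv,(0,130,80),(6,255,255))|cv2.inRange(hsv,(174,130,80),(180,255,255))
n,l,s,c=cv2.connectedComponentsWithStats(red)
for i in range(1,n):
    if s[i,4]>5: print(s[i],c[i].round(1),ray('wrist',c[i],.06,o).round(4),ray('wrist',c[i],.04,o).round(4))
E
```

```text
[0.61461069 0.09664818 0.05359484] [-0.10913364 -0.01388515 -0.17416903] 1.5424577392918413e-05
[ 49 329   8   7  50] [ 52.4 332.1] [[ 0.6505 -0.0358  0.06  ]] [[ 0.6642 -0.0513  0.04  ]]
```

Fingers shut to zero, so the tab isn't between them. Looking.

View pics/w6.png

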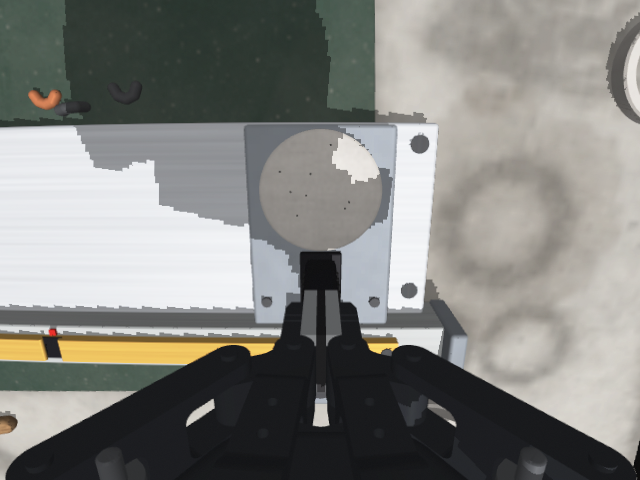

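```bash
python3 - <<'E'
from h import *
o=bot.get_obs(); print(o['position'],o['contact_force'],o['torque'],o['gripper_width'],o['tau'].round(2))
ex=np.array([.9964,.0848,0]);ey=np.array([-.0848,.9964,0])
for z in(.032,.08):
    print(z,proj('wrist',[np.array([.6175,.097,z])+a*ex*.01+b*ey*.008 for a in(-1,1) for b in(-1,1)],o).round(0).tolist())
Rm=R.from_quat(o['orientation']).as_matrix()
print('tcp,tip/pad edges',proj('wrist',[np.array(o['position'])+Rm@np.array(v) for v in([0,0,0],[.011,0,0],[-.011,0,0],[0,0,-.019],[.011,0,-.019])],o).round(0).tolist())
im=cv2.imread('pics/w6.png'); cv2.imwrite('pics/w6c.png',cv2.resize(cv2.convertScaleAbs(im[230:350,250:400],alpha=2,beta=20),None,fx=5,fy=5,interpolation=2))
E
```

```text
[0.61462071 0.09664395 0.05361467] [-1.15645224  0.3540272   0.32503998] [-0.005553    0.00960169 -0.0190952 ] 0.002091938949025903 [  0.   -50.51 -34.14   0.     0.     0.  ]
0.032 [[306.0, 254.0], [336.0, 254.0], [306.0, 289.0], [336.0, 289.0]]
0.08 [[302.0, 293.0], [341.0, 293.0], [303.0, 336.0], [340.0, 336.0]]
tcp,tip/pad edges [[321.0, 283.0], [321.0, 262.0], [321.0, 304.0], [321.0, 301.0], [321.0, 278.0]]
```

View pics/w6c.png

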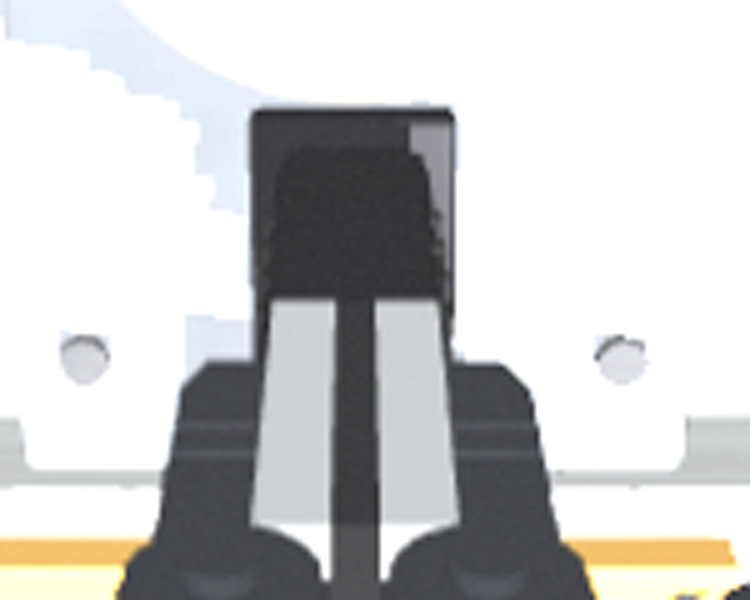

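```bash
python3 - <<'E'
from h import *
out=[]
for n in('side','scene'):
    im,o=cam(n); p=proj(n,[[.6175,.097,.08]])[0].astype(int); print(n,p,proj(n,[[.6175,.097,.08],[.6175,.097,.032],o['position']]).round(1).tolist())
    c=im[p[1]-40:p[1]+35,p[0]-25:p[0]+25,::-1]; out.append(cv2.resize(cv2.convertScaleAbs(c,alpha=1.6,beta=15),None,fx=8,fy=8,interpolation=2))
cv2.imwrite('pics/c7.png',np.hstack(out)); print(o['gripper_width'])
E
```

```text
side [289 210] [[289.8, 210.8], [290.1, 226.8], [289.2, 219.9]]
scene [272 257] [[272.6, 257.6], [273.3, 276.4], [274.3, 268.4]]
0.005111581161825209
```

View pics/c7.png

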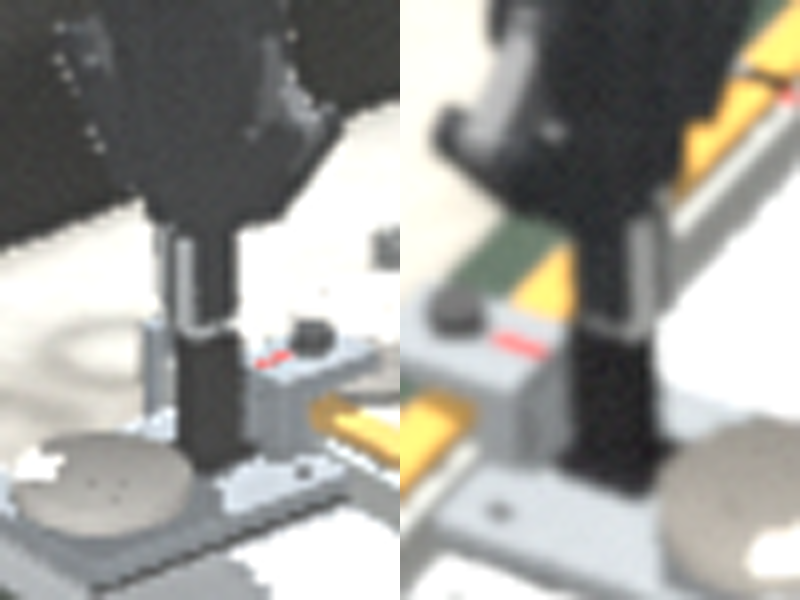

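The side views show the shut fingers ending at the tab's top, around crop (205,330), with no gap held. Before deciding, I'll reopen, go a little lower and close stepwise while watching the width.

Emit:
apply_moves:
  dp:
    - [0, 0, 0]
    - [0, 0, 0]
    - [0, 0, 0]
    - [0, 0, 0]
    - [0, 0, 0]
    - [0, 0, 0]
    - [0, 0, 0]
  twist:
    - [0, 0, 0]
    - [0, 0, 0]
    - [0, 0, 0]
    - [0, 0, 0]
    - [0, 0, 0]
    - [0, 0, 0]
    - [0, 0, 0]
  grip: [1, 1, 1, 1, 1, 1, 1]

```text
t: 14.25
position: [0.6146, 0.0966, 0.0536]
orientation: [-0.042, 0.999, 0.0, 0.0]
contact_force: [-0.2, -0.5, -0.9]
gripper_width: 0.996
```

Emit:
apply_moves:
  dp:
    - [0, 0, 0]
    - [0, 0, 0]
    - [0, 0, 0]
    - [0, 0, 0]
    - [0, 0, 0]
    - [0, 0, 0]
    - [0, 0, 0]
  twist:
    - [0, 0, 0]
    - [0, 0, 0]
    - [0, 0, 0]
    - [0, 0, 0]
    - [0, 0, 0]
    - [0, 0, 0]
    - [0, 0, 0]
  grip: [-0.5, -0.5, -0.5, -0.5, -0.5, -0.5, -0.5]

```text
t: 14.95
position: [0.6146, 0.0966, 0.0536]
orientation: [-0.042, 0.999, 0.0, 0.0]
contact_force: [-0.4, -0.1, 0.5]
gripper_width: 0.248
```

```bash
python3 - <<'E'
from h import *
im,o=cam('wrist','w8.png'); print(o['position'],o['contact_force'],o['torque'],o['gripper_width'])
out=[cv2.resize(cv2.convertScaleAbs(im[230:350,240:400,::-1],alpha=2,beta=20),(480,360),interpolation=2)]
im,_=cam('side','s8.png')
out.append(cv2.resize(cv2.convertScaleAbs(im[170:245,255:325,::-1],alpha=1.6,beta=15),(310,360),interpolation=2))
cv2.imwrite('pics/c8.png',np.hstack(out))
E
```

```text
[0.61463748 0.096627   0.05362113] [-0.3837095  -0.1474672   0.51647307] [ 0.01225784 -0.0273871  -0.02044088] 0.24846472766678987
```

Emit:
apply_moves:
  dp:
    - [0, 0, 0]
    - [0, 0, 0]
    - [0, 0, 0]
  twist:
    - [0, 0, 0]
    - [0, 0, 0]
    - [0, 0, 0]
  grip: [-0.7, -0.7, -0.7]
  squeeze: 30

```text
t: 15.35
position: [0.6146, 0.0966, 0.0536]
orientation: [-0.042, 0.999, 0.0, -0.0]
contact_force: [0.6, -0.2, 0.1]
gripper_width: 0.15
```

Emit:
apply_moves:
  dp:
    - [0, 0, 0]
    - [0, 0, 0]
    - [0, 0, 0]
  twist:
    - [0, 0, 0]
    - [0, 0, 0]
    - [0, 0, 0]
  grip: [-0.8, -0.8, -0.8]

```text
t: 15.65
position: [0.6146, 0.0966, 0.0536]
orientation: [-0.042, 0.999, 0.0, -0.0]
contact_force: [-0.2, -0.8, 0.5]
gripper_width: 0.104
```

No resistance down to about 9 mm, narrower than the tab itself. I'll open, go deeper and centre in x, then close again.

Emit:
apply_moves:
  dp:
    - [0, 0, 0]
    - [0, 0, 0]
    - [0, 0, 0]
    - [0, 0, 0]
    - [0.03, 0, -0.03]
    - [0, 0, -0.035]
    - [0, 0, 0]
    - [0, 0, 0]
  twist:
    - [0, 0, 0]
    - [0, 0, 0]
    - [0, 0, 0]
    - [0, 0, 0]
    - [0, 0, 0]
    - [0, 0, 0]
    - [0, 0, 0]
    - [0, 0, 0]
  grip: [0.3, 0.3, 0.3, 0.3, 0.3, 0.3, 0.3, 0.3]

```text
t: 16.45
position: [0.6175, 0.0966, 0.0468]
orientation: [-0.042, 0.999, 0.0, -0.0]
contact_force: [-0.8, -0.0, -0.8]
gripper_width: 0.65
```

Emit:
apply_moves:
  dp:
    - [0, 0, 0]
    - [0, 0, 0]
    - [0, 0, 0]
    - [0, 0, 0]
    - [0, 0, 0]
    - [0, 0, 0]
    - [0, 0, 0]
  twist:
    - [0, 0, 0]
    - [0, 0, 0]
    - [0, 0, 0]
    - [0, 0, 0]
    - [0, 0, 0]
    - [0, 0, 0]
    - [0, 0, 0]
  grip: [-0.75, -0.75, -0.75, -0.75, -0.75, -0.75, -0.75]

```text
t: 17.15
position: [0.6177, 0.0967, 0.0474]
orientation: [-0.042, 0.999, 0.0, 0.0]
contact_force: [-1.2, 0.5, 2.2]
gripper_width: 0.172
```

Emit:
apply_moves:
  dp:
    - [0, 0, 0]
    - [0, 0, 0]
    - [0, 0, 0]
    - [0, 0, 0]
    - [0, 0, 0]
  twist:
    - [0, 0, 0]
    - [0, 0, 0]
    - [0, 0, 0]
    - [0, 0, 0]
    - [0, 0, 0]
  grip: [-1, -1, -1, -1, -1]
  squeeze: 40

```text
t: 17.65
position: [0.6177, 0.0967, 0.0474]
orientation: [-0.042, 0.999, 0.0, 0.0]
contact_force: [-2.4, 0.2, 5.4]
gripper_width: 0.164
```

```bash
python3 - <<'E'
from h import *
im,o=cam('wrist','w9.png'); print(o['position'],o['contact_force'],o['torque'],o['gripper_width'])
out=[cv2.resize(cv2.convertScaleAbs(im[230:350,240:400,::-1],alpha=2,beta=20),(480,360),interpolation=2)]
im,_=cam('side','s9.png')
out.append(cv2.resize(cv2.convertScaleAbs(im[170:245,255:325,::-1],alpha=1.6,beta=15),(310,360),interpolation=2))
cv2.imwrite('pics/c9.png',np.hstack(out))
E
```

```text
[0.61770886 0.09666387 0.04742029] [-2.42685178  0.2453961   5.38587325] [-0.03892213  0.38064253 -0.00065876] 0.16428250953741974
```

The grip holds now: width 0.164 (about 14 mm) under 40 N. Sliding right along the rail, most of the way first.

Emit:
apply_moves:
  dp:
    - [0.0085, -0.0996, 0]
    - [0.0127, -0.1495, 0]
    - [0.0127, -0.1495, 0]
    - [0.0127, -0.1495, 0]
    - [0.0127, -0.1495, 0]
    - [0.0127, -0.1495, 0]
    - [0.0127, -0.1495, 0]
    - [0.0127, -0.1495, 0]
    - [0.0127, -0.1495, 0]
    - [0, 0, 0]
  twist:
    - [0, 0, 0]
    - [0, 0, 0]
    - [0, 0, 0]
    - [0, 0, 0]
    - [0, 0, 0]
    - [0, 0, 0]
    - [0, 0, 0]
    - [0, 0, 0]
    - [0, 0, 0]
    - [0, 0, 0]
  grip: [-1, -1, -1, -1, -1, -1, -1, -1, -1, -1]

```text
t: 18.75
position: [0.6288, -0.0346, 0.0474]
orientation: [-0.042, 0.999, -0.001, 0.0]
contact_force: [-2.0, -5.6, 4.5]
gripper_width: 0.166
```

```bash
cat > red.py <<'E'
from h import *
o=bot.get_obs(); ex=np.array([.9964,.0848,0]);ey=np.array([-.0848,.9964,0])
print(o['t'],'p',o['position'].round(4),'F',o['contact_force'].round(1),'Frail',round(float(o['contact_force']@ey),2),'Fx',round(float(o['contact_force']@ex),2),'w',round(o['gripper_width'],3))
C=np.array([.6061,-.012,0])
for n in('scene','side'):
    im,_=cam(n); hsv=cv2.cvtColor(im,cv2.COLOR_RGB2HSV)
    m=cv2.inRange(hsv,(0,110,80),(8,255,255))|cv2.inRange(hsv,(172,110,80),(180,255,255))
    k,l,s,c=cv2.connectedComponentsWithStats(m)
    for i in range(1,k):
        a=ray(n,c[i],.04)[0]-C; b=ray(n,c[i],.06)[0]-C
        if .03<a@ex<.09 and -.17<a@ey<.17: print(n,c[i].round(1),s[i,4],'z40 x,y',(a@ex).round(4),(a@ey).round(4),'z60',(b@ex).round(4),(b@ey).round(4))
E
python3 red.py
```

```text
18.75 p [ 0.6288 -0.0346  0.0474] F [-2.  -5.6  4.5] Frail -5.37 Fx -2.45 w 0.166
side [330.5 231. ] 2 z40 x,y 0.0777 0.0064 z60 0.0508 -0.0221
side [338.7 241.7] 3 z40 x,y 0.0532 -0.0511 z60 0.0271 -0.0776
```

Emit:
apply_moves:
  dp:
    - [0, 0, 0]
    - [0, 0, 0]
  twist:
    - [0, 0, 0]
    - [0, 0, 0]
  grip: [-1, -1]

```text
t: 19.05
position: [0.6288, -0.0345, 0.0474]
orientation: [-0.042, 0.999, -0.001, 0.0]
contact_force: [-1.2, -6.0, 4.8]
gripper_width: 0.166
```

Emit:
apply_moves:
  dp:
    - [0.0025, -0.03, 0]
    - [0, 0, 0]
  twist:
    - [0, 0, 0]
    - [0, 0, 0]
  grip: [-1, -1]

```text
t: 19.25
position: [0.6289, -0.0353, 0.0474]
orientation: [-0.043, 0.999, 0.001, 0.0]
contact_force: [-3.1, 0.2, 6.2]
gripper_width: 0.168
```

Emit:
apply_moves:
  dp:
    - [0.0025, -0.03, 0]
    - [0, 0, 0]
  twist:
    - [0, 0, 0]
    - [0, 0, 0]
  grip: [-1, -1]

```text
t: 19.45
position: [0.6291, -0.0379, 0.0474]
orientation: [-0.043, 0.999, 0.001, 0.0]
contact_force: [-2.8, 0.8, 4.8]
gripper_width: 0.167
```

Emit:
apply_moves:
  dp:
    - [0.0025, -0.03, 0]
    - [0, 0, 0]
  twist:
    - [0, 0, 0]
    - [0, 0, 0]
  grip: [-1, -1]

```text
t: 19.65
position: [0.6294, -0.0409, 0.0474]
orientation: [-0.043, 0.999, 0.001, 0.0]
contact_force: [-3.1, 1.7, 6.2]
gripper_width: 0.168
```

Emit:
apply_moves:
  dp:
    - [0.0025, -0.03, 0]
    - [0, 0, 0]
    - [0.0025, -0.03, 0]
    - [0, 0, 0]
  twist:
    - [0, 0, 0]
    - [0, 0, 0]
    - [0, 0, 0]
    - [0, 0, 0]
  grip: [-1, -1, -1, -1]

```text
t: 20.05
position: [0.6299, -0.0469, 0.0474]
orientation: [-0.043, 0.999, 0.001, 0.0]
contact_force: [-3.5, 1.6, 6.2]
gripper_width: 0.169
```

Emit:
apply_moves:
  dp:
    - [0.0017, -0.02, 0]
    - [0, 0, 0]
  twist:
    - [0, 0, 0]
    - [0, 0, 0]
  grip: [-1, -1]

```text
t: 20.25
position: [0.63, -0.0487, 0.0474]
orientation: [-0.043, 0.999, 0.001, 0.0]
contact_force: [-3.0, 2.2, 5.7]
gripper_width: 0.168
```

Emit:
apply_moves:
  dp:
    - [0.0017, -0.02, 0]
    - [0, 0, 0]
  twist:
    - [0, 0, 0]
    - [0, 0, 0]
  grip: [-1, -1]

```text
t: 20.45
position: [0.6302, -0.0505, 0.0474]
orientation: [-0.043, 0.999, 0.001, -0.0]
contact_force: [-2.3, 3.2, 6.0]
gripper_width: 0.168
```

```bash
python3 red.py
```

```text
20.45 p [ 0.6302 -0.0505  0.0474] F [-2.3  3.2  6. ] Frail 3.35 Fx -2.06 w 0.168
side [335.5 233. ] 2 z40 x,y 0.08 -0.0106 z60 0.053 -0.0385
side [333. 234.] 1 z40 x,y 0.071 -0.0106 z60 0.0443 -0.0385
```

Emit:
apply_moves:
  dp:
    - [0.0009, -0.01, 0]
    - [0, 0, 0]
  twist:
    - [0, 0, 0]
    - [0, 0, 0]
  grip: [-1, -1]

```text
t: 20.75
position: [0.6302, -0.0509, 0.0474]
orientation: [-0.043, 0.999, 0.002, -0.0]
contact_force: [-3.2, 5.7, 5.4]
gripper_width: 0.165
```

Emit:
apply_moves:
  dp:
    - [0.0009, -0.01, 0]
    - [0, 0, 0]
  twist:
    - [0, 0, 0]
    - [0, 0, 0]
  grip: [-1, -1]

```text
t: 20.95
position: [0.6303, -0.0518, 0.0474]
orientation: [-0.043, 0.999, 0.002, -0.0]
contact_force: [-2.7, 6.3, 7.0]
gripper_width: 0.16
```

Emit:
apply_moves:
  dp:
    - [0.0009, -0.01, 0]
    - [0, 0, 0]
  twist:
    - [0, 0, 0]
    - [0, 0, 0]
  grip: [-1, -1]

```text
t: 21.15
position: [0.6304, -0.053, 0.0474]
orientation: [-0.043, 0.999, 0.001, -0.0]
contact_force: [-4.7, 4.7, 6.3]
gripper_width: 0.17
```

Emit:
apply_moves:
  dp:
    - [0.0009, -0.01, 0]
    - [0, 0, 0]
  twist:
    - [0, 0, 0]
    - [0, 0, 0]
  grip: [-1, -1]

```text
t: 21.35
position: [0.6305, -0.0547, 0.0474]
orientation: [-0.043, 0.999, 0.001, -0.0]
contact_force: [-2.8, 2.1, 6.6]
gripper_width: 0.167
```

Emit:
apply_moves:
  dp:
    - [0.0009, -0.01, 0]
    - [0, 0, 0]
  twist:
    - [0, 0, 0]
    - [0, 0, 0]
  grip: [-1, -1]

```text
t: 21.55
position: [0.6307, -0.0564, 0.0474]
orientation: [-0.043, 0.999, 0.0, 0.0]
contact_force: [-2.6, 0.1, 5.4]
gripper_width: 0.167
```

Emit:
apply_moves:
  dp:
    - [0.0009, -0.01, 0]
    - [0, 0, 0]
  twist:
    - [0, 0, 0]
    - [0, 0, 0]
  grip: [-1, -1]

```text
t: 21.75
position: [0.6308, -0.058, 0.0474]
orientation: [-0.042, 0.999, -0.0, 0.0]
contact_force: [-2.9, -2.1, 5.9]
gripper_width: 0.164
```

Emit:
apply_moves:
  dp:
    - [0.0009, -0.01, 0]
    - [0, 0, 0]
  twist:
    - [0, 0, 0]
    - [0, 0, 0]
  grip: [-1, -1]

```text
t: 21.95
position: [0.6309, -0.0586, 0.0474]
orientation: [-0.042, 0.999, 0.0, 0.0]
contact_force: [-3.3, -0.8, 5.5]
gripper_width: 0.167
```

```bash
python3 red.py
```

```text
21.95 p [ 0.6309 -0.0586  0.0474] F [-3.3 -0.8  5.5] Frail -0.52 Fx -3.4 w 0.167
side [337.  234.3] 3 z40 x,y 0.0778 -0.0187 z60 0.0509 -0.0464
```

Emit:
apply_moves:
  dp:
    - [0.0009, -0.01, 0]
    - [0, 0, 0]
    - [0, 0, 0]
  twist:
    - [0, 0, 0]
    - [0, 0, 0]
    - [0, 0, 0]
  grip: [-1, -1, -1]

```text
t: 22.35
position: [0.631, -0.0595, 0.0474]
orientation: [-0.043, 0.999, 0.0, 0.0]
contact_force: [-1.9, -0.1, 5.9]
gripper_width: 0.169
```

Emit:
apply_moves:
  dp:
    - [0.0009, -0.01, 0]
    - [0, 0, 0]
    - [0, 0, 0]
  twist:
    - [0, 0, 0]
    - [0, 0, 0]
    - [0, 0, 0]
  grip: [-1, -1, -1]

```text
t: 22.65
position: [0.6311, -0.0604, 0.0474]
orientation: [-0.043, 0.999, 0.0, 0.0]
contact_force: [-3.0, 0.9, 6.2]
gripper_width: 0.166
```

The force trace is ambiguous: +6 N at y≈-0.0515, then -2 N at y≈-0.058. I'll pin down the tick against the ball line from all stored pictures.

```bash
cat > tl.py <<'E'
from h import *
ex=np.array([.9964,.0848,0]);ey=np.array([-.0848,.9964,0]);C=np.array([.6061,-.012,0])
O={'wrist0':([.524653083,.00006,.202984748],[7.07103083e-01,7.07110046e-01,-5.0886e-04,-5.95e-04]),
'w2':([.63306148,-.03558611,.11823437],[6.76756389e-01,7.36206829e-01,-4.3e-04,-3.32e-04]),
'w5':([.61465076,.09662399,.19916531],[-4.10987466e-02,9.99155053e-01,7e-05,2.6e-04]),
'w6':([.61461069,.09664818,.05359484],[-4.2e-02,.99912,0,0]),'side0':None,'scene0':None,'s9':None}
def reds(bgr,n,o):
    b=bgr.astype(float); w=np.clip(b[...,2]-1.25*np.maximum(b[...,0],b[...,1])-15,0,None)
    w[b[...,1]>b[...,2]*.5]*=.5
    m=(w>8).astype(np.uint8); m=cv2.dilate(m,np.ones((2,2),np.uint8)); k,l,s,c=cv2.connectedComponentsWithStats(m); r=[]
    for i in range(1,k):
        yy,xx=np.where(l==i); ww=w[yy,xx]
        if ww.sum()<30: continue
        px=[(xx*ww).sum()/ww.sum(),(yy*ww).sum()/ww.sum()]
        for z in(.04,.06):
            a=ray(n,px,z,o)[0]-C
            if .035<a@ex<.075 and abs(a@ey)<.17: r.append((z,np.round(px,1).tolist(),int(ww.sum()),round(float(a@ex),4),round(float(a@ey),4)))
    return r
if __name__=='__main__':
    for f,v in O.items():
        n=f.rstrip('0'); n='side' if f=='s9' else ('wrist' if f[0]=='w' else n)
        o=dict(position=v[0],orientation=v[1]) if v else None
        for r in reds(cv2.imread(f'pics/{f}.png'),n,o): print(f,*r)
    print(bot.get_obs()['position'])
    for n in('side','scene'):
        im,_=cam(n,'now_'+n+'.png')
        for r in reds(im[:,:,::-1],n,None): print('now',n,*r)
    im,o=cam('wrist','now_wrist.png')
    for r in reds(im[:,:,::-1],'wrist',o): print('now wrist',*r)
E
python3 tl.py
```

```text
wrist0 0.04 [475.6, 91.5] 8344 0.0565 0.1079
wrist0 0.06 [475.6, 91.5] 8344 0.0487 0.1071
wrist0 0.04 [469.8, 265.1] 1934 0.0555 -0.0467
wrist0 0.06 [469.8, 265.1] 1934 0.0477 -0.0383
w2 0.04 [365.4, 11.8] 18905 0.0511 0.1119
w2 0.06 [365.4, 11.8] 18905 0.0489 0.1068
w2 0.04 [366.9, 265.5] 3376 0.057 -0.0471
w2 0.06 [366.9, 265.5] 3376 0.0544 -0.0393
w5 0.04 [320.3, 250.5] 6071 0.0559 0.1071
w5 0.06 [320.3, 250.5] 6071 0.049 0.1071
w5 0.04 [154.3, 251.0] 2153 0.056 -0.0464
w5 0.06 [154.3, 251.0] 2153 0.0491 -0.037
w6 0.04 [52.1, 332.1] 6151 0.0544 -0.0443
w6 0.06 [52.1, 332.1] 6151 0.0422 -0.0277
side0 0.06 [297.7, 214.4] 52 0.0496 0.1098
side0 0.04 [338.8, 242.0] 84 0.0523 -0.0527
scene0 0.04 [261.6, 259.7] 63 0.0639 0.0808
scene0 0.06 [261.6, 259.7] 63 0.05 0.1021
s9 0.06 [297.8, 214.4] 51 0.0496 0.1098
s9 0.04 [338.8, 242.0] 83 0.0523 -0.0527
[ 0.63105327 -0.06039958  0.04741668]
now side 0.06 [337.2, 234.6] 74 0.0503 -0.0477
now wrist 0.04 [320.6, 348.6] 22591 0.0623 -0.0505
now wrist 0.06 [320.6, 348.6] 22591 0.0491 -0.0505
```

Emit:
apply_moves:
  dp:
    - [0.0009, -0.01, 0]
    - [0, 0, 0]
    - [0, 0, 0]
  twist:
    - [0, 0, 0]
    - [0, 0, 0]
    - [0, 0, 0]
  grip: [-1, -1, -1]

```text
t: 23.1
position: [0.6311, -0.0608, 0.0474]
orientation: [-0.043, 0.999, 0.001, -0.0]
contact_force: [-3.2, 3.4, 6.2]
gripper_width: 0.166
```

Emit:
apply_moves:
  dp:
    - [0.0009, -0.01, 0]
    - [0, 0, 0]
    - [0, 0, 0]
  twist:
    - [0, 0, 0]
    - [0, 0, 0]
    - [0, 0, 0]
  grip: [-1, -1, -1]

```text
t: 23.4
position: [0.6311, -0.061, 0.0474]
orientation: [-0.043, 0.999, 0.001, -0.0]
contact_force: [-3.2, 5.2, 6.2]
gripper_width: 0.166
```

The position now stalls as force climbs (3.4, then 5.2 N), which looks like the groove's far flank. I'll back off and check the near flank.

Emit:
apply_moves:
  dp:
    - [-0.0026, 0.03, 0]
    - [0, 0, 0]
    - [0, 0, 0]
  twist:
    - [0, 0, 0]
    - [0, 0, 0]
    - [0, 0, 0]
  grip: [-1, -1, -1]

```text
t: 23.7
position: [0.6309, -0.0592, 0.0474]
orientation: [-0.043, 0.999, 0.0, 0.0]
contact_force: [-2.2, 1.9, 6.0]
gripper_width: 0.168
```

Emit:
apply_moves:
  dp:
    - [-0.0009, 0.01, 0]
    - [0, 0, 0]
    - [0, 0, 0]
  twist:
    - [0, 0, 0]
    - [0, 0, 0]
    - [0, 0, 0]
  grip: [-1, -1, -1]

```text
t: 24.0
position: [0.6309, -0.0588, 0.0474]
orientation: [-0.042, 0.999, 0.0, 0.0]
contact_force: [-2.1, -0.6, 6.0]
gripper_width: 0.16
```

Emit:
apply_moves:
  dp:
    - [-0.0009, 0.01, 0]
    - [0, 0, 0]
    - [0, 0, 0]
  twist:
    - [0, 0, 0]
    - [0, 0, 0]
    - [0, 0, 0]
  grip: [-1, -1, -1]

```text
t: 24.3
position: [0.6308, -0.0581, 0.0474]
orientation: [-0.042, 0.999, -0.0, 0.0]
contact_force: [-2.9, -1.5, 5.5]
gripper_width: 0.169
```

Emit:
apply_moves:
  dp:
    - [-0.0009, 0.01, 0]
    - [0, 0, 0]
    - [0, 0, 0]
  twist:
    - [0, 0, 0]
    - [0, 0, 0]
    - [0, 0, 0]
  grip: [-1, -1, -1]

```text
t: 24.6
position: [0.6308, -0.0578, 0.0474]
orientation: [-0.042, 0.999, -0.001, 0.0]
contact_force: [-2.1, -4.8, 5.7]
gripper_width: 0.165
```

Emit:
apply_moves:
  dp:
    - [-0.0009, 0.01, 0]
    - [0, 0, 0]
    - [0, 0, 0]
  twist:
    - [0, 0, 0]
    - [0, 0, 0]
    - [0, 0, 0]
  grip: [-1, -1, -1]

```text
t: 24.9
position: [0.6308, -0.0575, 0.0474]
orientation: [-0.042, 0.999, -0.001, 0.0]
contact_force: [-1.7, -7.5, 4.7]
gripper_width: 0.169
```

Both flanks show: stall at -0.0578 with -7.5 N and at -0.061 with +5 N. Now I centre the ball.

Emit:
apply_moves:
  dp:
    - [0.003, -0.035, 0]
    - [0, 0, 0]
    - [0, 0, 0]
    - [0, 0, 0]
    - [0, 0, 0]
  twist:
    - [0, 0, 0]
    - [0, 0, 0]
    - [0, 0, 0]
    - [0, 0, 0]
    - [0, 0, 0]
  grip: [-1, -1, -1, -1, -1]

```text
t: 25.4
position: [0.6309, -0.0593, 0.0474]
orientation: [-0.042, 0.999, 0.0, 0.0]
contact_force: [-2.4, -1.2, 5.2]
gripper_width: 0.164
```

```bash
python3 tl.py | grep -A9 '^\['; python3 - <<'E'
from h import *
o=bot.get_obs(); print(o['t'],o['contact_force'],o['gripper_width'],abs(o['qvel']).max())
s=cv2.imread('pics/now_side.png'); w=cv2.imread('pics/now_wrist.png')
a=cv2.resize(s[195:350,230:380],(400,413),interpolation=2); b=cv2.resize(w,(400,300))
c=np.zeros((413,800,3),np.uint8); c[:,:400]=cv2.convertScaleAbs(a,alpha=1.4,beta=10); c[:300,400:]=b
cv2.imwrite('pics/fin.png',c)
E
```

```text
[ 0.63093071 -0.05930192  0.04739898]
now side 0.04 [336.4, 234.7] 90 0.075 -0.0194
now side 0.06 [336.4, 234.7] 90 0.0481 -0.047
now wrist 0.04 [320.6, 348.5] 22801 0.0623 -0.0494
now wrist 0.06 [320.6, 348.5] 22801 0.0491 -0.0494
25.55 [-2.22936716 -1.48191078  5.59265929] 0.1645566180166121 0.0016710079547252255
```

View pics/fin.png

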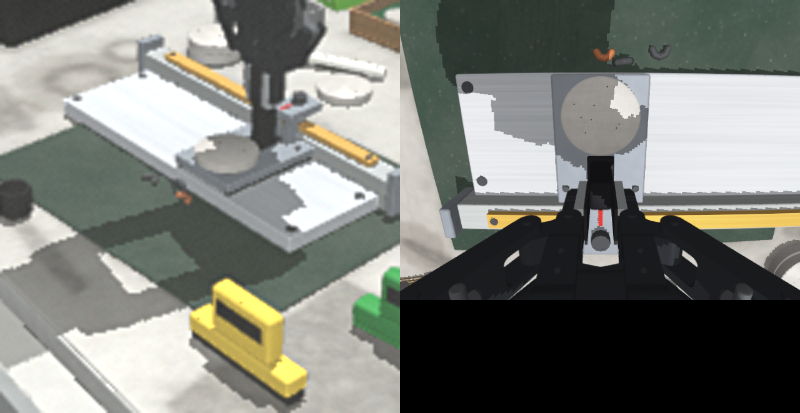

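The last picture shows the scraper standing on the bench, the chips on the mat, and the carriage with its ball line at the tick and the tab between the fingers. Handing in.

```bash
python3 -c "
from plant import bot
print(bot.sign_off())"
```

```text
the job is handed in; nothing more can be done
None
```

I wiped the three chips off the bed with the yellow scraper in one pull and stood the scraper back on the bench. I then slid the carriage right and left its ball in the groove, with the fingers still holding the tab. The job is handed in at about 25.6 s; no verdict was reported.

**Last checks**
- **Chips and scraper:** the pictures show all three chips on the mat and the scraper upright on the bench. One dark chip may be leaning or on edge beside the bed. I judged it low enough but did not measure it. The loupe looked unmoved; I did not measure the bystanders again.
- **Groove:** I felt both sides of it. The carriage stalled at y = -57.5 mm with -7.5 N and at y = -61 mm with +5 N. I left it between them at y = -59.3 mm, with about -1.5 N along the rail. The arm's joints were almost still (0.002 rad/s).
- **Grip:** the fingers, told to shut, stay open at 0.164 (about 14 mm) under a 40 N squeeze.

**What disagreed**
- **First tab grasp:** at tool height 54 mm, the fingers shut completely without catching the tab, for reasons I did not find. Going 7 mm deeper and 3 mm farther back gave a firm grip.
- **Forces on the way:** there was a -6 N reading at y = -35 mm, which I did not explain. There was also a +6 N resistance just before the groove, which may be a lip.
- **Red tick position:** single views put it between about -44 and -53 mm along the bed. Combining them, I took about -48.5 mm; the ball line ended at -49.4 mm (wrist view) or -47 mm (side view).

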